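# Line up the canisters by height on the hallway cart

### The job

Line the four metal canisters up by height on the row of cork mats, one upright on each mat and wholly on it: the tallest on the mat next to the chrome bell-shaped scoop holder, then stepping down to the shortest on the mat farthest from it. Set them down without dropping or knocking them over, let go of them all, and leave the scoop holder and the glass jar standing where they are.

Things in the scene. Friction and masses are not known exactly. Their poses are not given: they have to be found in the camera images.
- canister_1: the shortest of four round brushed-metal canisters with flat pale wooden lids (lid fixed on, 64 mm high in all, 56 mm across, lid 53 mm across and 10 mm thick; 0.22 kg, give or take a third). The four are alike but for height: 64, 88, 112 and 136 mm. Loose, upright on the cart top (z = 0) in the near row. Origin: centre of the underside, z up
- canister_2: the second shortest of four round brushed-metal canisters with flat pale wooden lids (lid fixed on, 88 mm high in all, 56 mm across, lid 53 mm across and 10 mm thick; 0.25 kg, give or take a third). The four are alike but for height: 64, 88, 112 and 136 mm. Loose, upright on the cart top (z = 0) in the near row. Origin: centre of the underside, z up
- canister_3: the second tallest of four round brushed-metal canisters with flat pale wooden lids (lid fixed on, 112 mm high in all, 56 mm across, lid 53 mm across and 10 mm thick; 0.29 kg, give or take a third). The four are alike but for height: 64, 88, 112 and 136 mm. Loose, upright on the cart top (z = 0) in the near row. Origin: centre of the underside, z up
- canister_4: the tallest of four round brushed-metal canisters with flat pale wooden lids (lid fixed on, 136 mm high in all, 56 mm across, lid 53 mm across and 10 mm thick; 0.32 kg, give or take a third). The four are alike but for height: 64, 88, 112 and 136 mm. Loose, upright on the cart top (z = 0) in the near row. Origin: centre of the underside, z up
- mat_1: one of four identical round cork mats, 80 mm across, 4 mm thick, fixed 90 mm apart centre to centre in a straight row on a dark wooden board (100 x 620 mm, 6 mm thick). Which of the four it is differs from start to start. Origin: centre of its underside, on the board 6 mm above the cart top, so a canister on it stands 10 mm above the cart top
- mat_2: one of four identical round cork mats, 80 mm across, 4 mm thick, fixed 90 mm apart centre to centre in a straight row on a dark wooden board (100 x 620 mm, 6 mm thick). Which of the four it is differs from start to start. Origin: centre of its underside, on the board 6 mm above the cart top, so a canister on it stands 10 mm above the cart top
- mat_3: one of four identical round cork mats, 80 mm across, 4 mm thick, fixed 90 mm apart centre to centre in a straight row on a dark wooden board (100 x 620 mm, 6 mm thick). Which of the four it is differs from start to start. Origin: centre of its underside, on the board 6 mm above the cart top, so a canister on it stands 10 mm above the cart top
- mat_4: one of four identical round cork mats, 80 mm across, 4 mm thick, fixed 90 mm apart centre to centre in a straight row on a dark wooden board (100 x 620 mm, 6 mm thick). Which of the four it is differs from start to start. Origin: centre of its underside, on the board 6 mm above the cart top, so a canister on it stands 10 mm above the cart top
- bell: chrome bell-shaped scoop holder with a ball on top, 86 mm across the foot, 128 mm high, 0.45 kg, loose, standing on the same board at one end of the row of mats, in line with them, 115 mm from the centre of the nearest mat; a red clip-top container (96 x 91 mm, 89 mm high) stands likewise at the other end. Which end is which differs. Origin: centre of its underside
- glass_jar: empty open clear-glass jar, 76 mm across, 105 mm high, 0.35 kg, standing loose among the canisters in the near row (neighbouring centres at least 90 mm apart). Not to be moved. Nothing else stands between or beside the two rows; other clutter lies at least 60 mm from the canisters and mats, at the sides and far edge and is at most 180 mm high. Origin: centre of its underside

How it is judged:
At the end, for the whole second after the job is handed in: Each canister upright (0.08 rad), released and at rest, its centre within 14 mm of a mat's centre; from the scoop holder outwards the heights are 136, 112, 88, 64 mm (centres about 115, 205, 295, 385 mm from it, within 45 mm); scoop holder and glass jar upright, moved less than 25 mm ((horizontal distance between canister_1 and mat_1 below 0.014 m or horizontal distance between canister_1 and mat_2 below 0.014 m or horizontal distance between canister_1 and mat_3 below 0.014 m or horizontal distance between canister_1 and mat_4 below 0.014 m) and horizontal distance between canister_1 and bell between 0.34 and 0.43 m and height (world z) of canister_1 between 0.005 and 0.015 m and angle between each of canister_1, canister_2, canister_3, canister_4's own z axis and vertical below 0.08 rad and linear speed of each of canister_1, canister_2, canister_3, canister_4 below 0.02 m/s and angular speed of each of canister_1, canister_2, canister_3, canister_4 below 0.2 rad/s and contact force between each of canister_1, canister_2, canister_3, canister_4 and the fingers below 0.05 N and (horizontal distance between canister_2 and mat_1 below 0.014 m or horizontal distance between canister_2 and mat_2 below 0.014 m or horizontal distance between canister_2 and mat_3 below 0.014 m or horizontal distance between canister_2 and mat_4 below 0.014 m) and horizontal distance between canister_2 and bell between 0.25 and 0.34 m and height (world z) of canister_2 between 0.005 and 0.015 m and (horizontal distance between canister_3 and mat_1 below 0.014 m or horizontal distance between canister_3 and mat_2 below 0.014 m or horizontal distance between canister_3 and mat_3 below 0.014 m or horizontal distance between canister_3 and mat_4 below 0.014 m) and horizontal distance between canister_3 and bell between 0.16 and 0.25 m and height (world z) of canister_3 between 0.005 and 0.015 m and (horizontal distance between canister_4 and mat_1 below 0.014 m or horizontal distance between canister_4 and mat_2 below 0.014 m or horizontal distance between canister_4 and mat_3 below 0.014 m or horizontal distance between canister_4 and mat_4 below 0.014 m) and horizontal distance between canister_4 and bell between 0.07 and 0.16 m and height (world z) of canister_4 between 0.005 and 0.015 m and distance of each of bell, glass_jar from where it was at the start of the episode below 0.025 m and angle between each of bell, glass_jar's own z axis and vertical below 0.15 rad); the robot touches nothing.
It fails at once if the bell-shaped scoop holder is pushed more than 25 mm or tipped (distance of bell from where it was at the start of the episode above 0.025 m or angle between bell's own z axis and vertical above 0.35 rad).
It fails at once if the glass jar is pushed more than 25 mm or tipped (distance of glass_jar from where it was at the start of the episode above 0.025 m or angle between glass_jar's own z axis and vertical above 0.35 rad).
It fails at once if a canister is knocked over (angle between any of canister_1, canister_2, canister_3, canister_4's own z axis and vertical above 0.9 rad).
It fails at once if a canister is dropped from more than about 25 mm ((linear speed of canister_1 above 0.7 m/s and contact force between canister_1 and the fingers below 0.05 N) or (linear speed of canister_2 above 0.7 m/s and contact force between canister_2 and the fingers below 0.05 N) or (linear speed of canister_3 above 0.7 m/s and contact force between canister_3 and the fingers below 0.05 N) or (linear speed of canister_4 above 0.7 m/s and contact force between canister_4 and the fingers below 0.05 N)).
It also fails if it takes over 102 s, if anything falls off the work surface, if the arm or the gripper's body presses on something with over 40 N, if the wrist force passes 120 N, or if a joint passes its speed limit or range.

### The arm

A 7-joint arm with a two-finger parallel gripper is mounted at the origin on the work surface. World frame = base frame: x ahead of the robot, y to its left, z up, the work surface at z = 0. Lengths are in m, angles in rad, forces in N, time in s.
With the tool pointing down it reaches from about 0.425 to 0.925 m from the base axis. Payload 6.8 kg.
Tool frame: the origin (TCP) lies at the very end of the fingers, on their centre line; the grasp point (between the pads) lies 19 mm behind it; z points along the fingers, x is the direction in which the jaws open and shut, and the axes are right-handed (so a half turn about z gives the same grasp; the last joint's range is limited). The gripper opens to 85 mm and grips with 20 to 120 N. Pads are 22 mm wide; open, the fingers measure 114 mm over their backs; the gripper's body (76 mm by 85 mm) begins 54 mm behind the grasp point. The pads swing forward as they close: fully open they stand 13 mm farther back than shut.
Start: joints at [1.05, 0.477, 0.022, 1.555, -0.011, 1.109, -0.083], TCP at [0.271, -0.618, 0.231] pointing down, gripper open.
Joint ranges: [-2.96, 2.96], [-0.34, 2.1], [-1.41, 1.46], [0.24, 2.44], [-1.37, 4.51], [0.17, 1.92], [-2.96, 2.96]. Speed limits (rad/s): [2.39, 2.39, 3.14, 3.14, 3.14, 3.14, 3.14].

### API

Orientations are given as a rotation vector (axis times angle).
In Python, from bench import get_obs, imaging, hand_in gives the robot as it stands.
- The arm moves only by the tool send_rows, never from a script. Its argument "motion" is a list of rows, each an object with "dp": the shift along the world's x, y, z in m, a list of three; "rot": the turn, a rotation vector about the world's x, y, z in rad, a list of three; "grip": the finger opening in m, from 0 to 0.0854. In form: [{"dp": [dx, dy, dz], "rot": [ax, ay, az], "grip": grip}, ...]. A call has 1 to 20 rows; each row shifts and turns the pose as measured when the row begins; what a row does not reach is not made up. A row lasts 1/8 s, in which the tool goes at most 62.5 mm and 10.7 degrees, less where a joint would pass 70% of its speed; a pose out of reach is approached as far as the arm can. A call is refused whole if a number of a shift passes 0.0625 or a number of a turn 0.188, either way. A call with a gripper value outside its range is refused whole. The fingers move at their own pace and stop on an object; "grip_force" is the grip in N (left out, the last holds). Time passes only in rows, so rows that do not move let the fingers close. It gives the time, the measured TCP pose, the force and the opening at its end, in the units of the state.
- get_obs(): the state, without advancing time (a new reading comes with each control period).
- imaging.grab_frame(name): name is "scene" or "top" or "wrist"; returns a dict with "img" (400x640x3 uint8, red, green, blue), "fx", "fy", "cx", "cy" (pixels), "R" (3x3) and "t" (3): a world point X has camera coordinates R X + t. Camera axes: x right, y down, z forward; pixel columns grow to the right and rows downward; lengths in m; the calibration is good to about 2 mm. The wrist camera is an equidistant fisheye: a pixel r from the principal point sees the ray r / f radians off the axis. A picture is of the moment at which its call begins. There is no depth.
- hand_in(): hands the job in, once; it reports no verdict.
The state is a dict: "clock": time; "joints": joint angles; "qvel": joint speeds; "tau": joint torques, N m; "tcp_pos": TCP position; "orientation": TCP orientation; "contact_force": force on the tool from outside, world axes, zero at the start; "moment": the same for the moment, N m; "grip_width": finger opening in m.
Only numpy, scipy, OpenCV 4.12 (cv2) and the standard library are available. Lean on these libraries where they do the work, as an engineer would, in place of code of your own. Each camera call takes 0.05 s, during which the arm holds its last target. There are 200 camera calls.

## Working session

There is one attempt and no reset: what is moved stays moved. The work goes in short steps, Python scripts to look and compute and a tool call to move; the robot and the scene stay as the last step left them, time stands still between calls to the robot, and variables do not carry over. Pictures are saved under pics/ and viewed, about 12 in all and at most 16, crops included, and the job is handed in when it is done.

Besides the shell and the picture viewer there is one more tool, called after "Emit:" as name(argument=value, ...) on one line, values as JSON. send_rows: Moves the arm, as the interface text tells. Its arguments: {"type":"object","properties":{"motion":{"type":"array","items":{"type":"object","properties":{"dp":{"type":"array","items":{"type":"number"}},"rot":{"type":"array","items":{"type":"number"}},"grip":{"type":"number"}}}},"grip_force":{"type":"number"}},"required":["motion"]}

```bash
mkdir -p pics; python3 - <<'E'
from bench import get_obs, imaging
import cv2
for n in("top","scene"):
    f=imaging.grab_frame(n); cv2.imwrite(f"pics/{n}0.png",f["img"][:,:,::-1]); print(n,f["fx"],f["cx"],f["cy"],f["R"],f["t"])
print(get_obs())
E
```

```text
top 387.83558513736375 321.06534128449994 204.12507191191284 [[-3.42290019e-03 -9.99701556e-01  2.41885025e-02]
 [-9.92706655e-01  4.82059236e-04 -1.20553987e-01]
 [ 1.20506348e-01 -2.44247317e-02 -9.92412038e-01]] [0.00339478 0.54121867 0.8068712 ]
scene 415.48318308523596 321.65161925839783 204.45297625817688 [[-0.46545415  0.88499415 -0.01173789]
 [ 0.63995909  0.32735986 -0.6951891 ]
 [-0.61139577 -0.33109042 -0.71873107]] [ 0.2407272  -0.32177234  1.34119368]
{'clock': 0.1, 'joints': array([ 1.04988118,  0.47778065,  0.02233078,  1.55630269, -0.0114914 ,
        1.10927336, -0.08311959]), 'qvel': array([-0.00116022, -0.00218672,  0.00087294, -0.00203827,  0.00129889,
       -0.00037493, -0.00084314]), 'tau': array([ 4.34012676e-03, -5.97759676e+01,  1.61351681e+00, -2.81955475e+01,
        1.27724122e-02,  5.02009076e-03, -1.26373484e-05]), 'tcp_pos': array([ 0.27059782, -0.61783679,  0.23040137]), 'orientation': array([-2.62891255e+00,  1.71856157e+00,  2.24957912e-03]), 'contact_force': array([0.10026691, 0.23822842, 0.48992056]), 'moment': array([ 0.00964003,  0.02556227, -0.0400292 ]), 'grip_width': 0.08531353519423066}
```

View pics/top0.png

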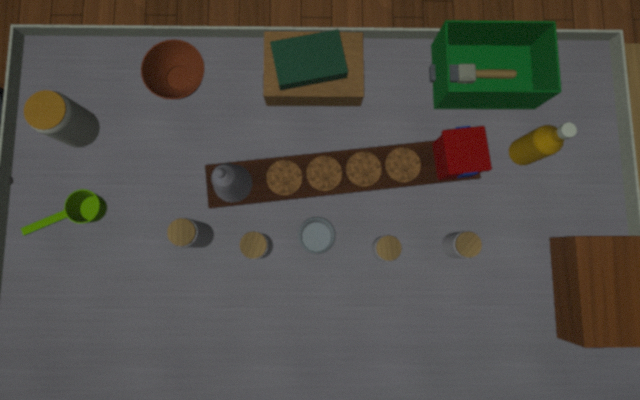

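View pics/scene0.png

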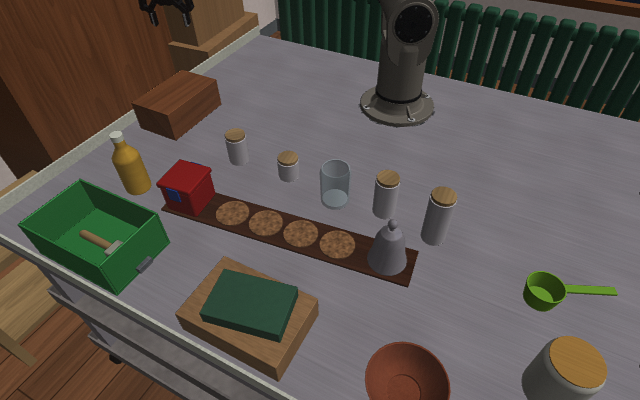

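The top view shows the bell at (232,183) at the left end of the row. The mats are at (284,178), (324,173), (364,168) and (403,165), and the red box is at (462,152). The lids are at (183,233), (254,245), (388,248) and (467,244), and the jar is at (317,236). The scene view gives the height order from the left as 136, 112, jar, 64, 88.

```bash
cat > h.py <<'E'
from bench import get_obs, imaging
import cv2, numpy as np
def ray(f,u,v,z):
    d=f["R"].T@np.array([(u-f["cx"])/f["fx"],(v-f["cy"])/f["fy"],1]); o=-f["R"].T@f["t"]
    return (o+d*(z-o[2])/d[2]).round(4)
def proj(f,X):
    c=f["R"]@np.array(X)+f["t"]; return f["fx"]*c[0]/c[2]+f["cx"],f["fy"]*c[1]/c[2]+f["cy"]
def blob(f,u,v,r=26,mask=None):
    hsv=cv2.cvtColor(f["img"],cv2.COLOR_RGB2HSV)
    m=cv2.inRange(hsv,(5,65,75),(30,255,255))
    w=np.zeros_like(m); cv2.circle(w,(int(u),int(v)),r,255,-1); m=cv2.morphologyEx(m&w,cv2.MORPH_CLOSE,np.ones((5,5)))
    cs=cv2.findContours(m,0,2)[0]
    if not cs: return None
    c=max(cs,key=cv2.contourArea); h=cv2.convexHull(c)
    e=cv2.fitEllipse(h)
    return e
E
python3 - <<'E'
from h import *
f=imaging.grab_frame("top"); g=imaging.grab_frame("scene")
S=dict(top=(f,{"c4":(183,233,.136),"c3":(254,245,.112),"c1":(388,248,.064),"c2":(467,244,.088),"m1":(284,178,.01),"m2":(324,173,.01),"m3":(364,168,.01),"m4":(403,165,.01)}),
 scene=(g,{"c4":(443,195,.136),"c3":(387,178,.112),"c1":(288,158,.064),"c2":(235,134,.088),"m1":(338,244,.01),"m2":(301,234,.01),"m3":(266,223,.01),"m4":(233,212,.01)}))
for n,(f,d) in S.items():
    for k,(u,v,z) in d.items():
        e=blob(f,u,v,20 if k[0]=='m' else 22); print(n,k,np.round(e,1) if 0 else [np.round(x,1) for x in e],ray(f,*e[0],z))
f=S["top"][0]; print("jar rim",ray(f,317,236,.105),"bell ball",ray(f,222,172,.12))
E
```

```text
top c4 [array([180.9, 231.7]), array([27., 28.]), np.float64(61.0)] [0.4771 0.2663 0.136 ]
top c3 [array([252.9, 244.6]), array([26. , 26.7]), np.float64(65.8)] [0.4531 0.1359 0.112 ]
top c1 [array([388.4, 247.7]), array([24.1, 24.7]), np.float64(126.1)] [ 0.4469 -0.1356  0.064 ]
top c2 [array([468.2, 244. ]), array([24.7, 26. ]), np.float64(126.9)] [ 0.4534 -0.2925  0.088 ]
top m1 [array([283.8, 177.3]), array([35.2, 35.5]), np.float64(97.1)] [0.6045 0.085  0.01  ]
top m2 [array([323.7, 173.1]), array([34.7, 35.6]), np.float64(97.0)] [ 0.6143 -0.0043  0.01  ]
top m3 [array([363.4, 168.8]), array([34.5, 35.6]), np.float64(114.0)] [ 0.6242 -0.094   0.01  ]
top m4 [array([402.6, 164.5]), array([34.1, 35.3]), np.float64(120.3)] [ 0.6343 -0.1831  0.01  ]
scene c4 [array([444.4, 195.7]), array([18.9, 25.5]), np.float64(113.6)] [0.4839 0.2707 0.136 ]
scene c3 [array([388.5, 177.6]), array([16.1, 23.4]), np.float64(103.3)] [0.4583 0.1403 0.112 ]
scene c1 [array([287.8, 157.6]), array([14.7, 19.8]), np.float64(94.2)] [ 0.4522 -0.131   0.064 ]
scene c2 [array([234.9, 134.7]), array([13.9, 19.7]), np.float64(86.1)] [ 0.4586 -0.2875  0.088 ]
scene m1 [array([337. , 243.9]), array([28.1, 35.6]), np.float64(94.3)] [0.6078 0.0869 0.01  ]
scene m2 [array([301.4, 233.2]), array([26.8, 37. ]), np.float64(95.1)] [0.6172 0.     0.01  ]
scene m3 [array([266. , 222.9]), array([26. , 40.2]), np.float64(98.9)] [ 0.6276 -0.0901  0.01  ]
scene m4 [array([234.3, 214. ]), array([26.8, 36.8]), np.float64(95.8)] [ 0.6387 -0.1738  0.01  ]
jar rim [0.4696 0.0123 0.105 ] bell ball [0.5937 0.197  0.12  ]
```

Emit:
send_rows(motion=[{"dp":[0,0,0.04],"rot":[0,0,0],"grip":0.0854},{"dp":[0.02,0.038,0],"rot":[0,0,0.14],"grip":0.0854},{"dp":[0.02,0.038,0],"rot":[0,0,0.14],"grip":0.0854},{"dp":[0.02,0.038,0],"rot":[0,0,0.14],"grip":0.0854},{"dp":[0.02,0.038,0],"rot":[0,0,0.14],"grip":0.0854},{"dp":[0.02,0.038,0],"rot":[0,0,0.14],"grip":0.0854},{"dp":[0.02,0.038,0],"rot":[0,0,0.14],"grip":0.0854},{"dp":[0.02,0.038,0],"rot":[0,0,0.14],"grip":0.0854},{"dp":[0.02,0.038,0],"rot":[0,0,0.14],"grip":0.0854},{"dp":[0,0,0],"rot":[0,0,0],"grip":0.0854},{"dp":[0,0,0],"rot":[0,0,0],"grip":0.0854}], grip_force=40)

```text
clock: 1.58
tcp_pos: [0.432, -0.3037, 0.2701]
orientation: [3.139, -0.005, -0.004]
contact_force: [-0.1, -0.3, 0.2]
grip_width: 0.0854
```

Emit:
send_rows(motion=[{"dp":[0.023,0.0127,-0.05],"rot":[0,0,0],"grip":0.0854},{"dp":[0,0,-0.05],"rot":[0,0,0],"grip":0.0854},{"dp":[0,0,0],"rot":[0,0,0],"grip":0.0854},{"dp":[0,0,0],"rot":[0,0,0],"grip":0.0854}])

```text
clock: 2.08
tcp_pos: [0.4549, -0.2964, 0.1705]
orientation: [3.134, -0.022, 0.001]
contact_force: [0.2, 0.1, 0.7]
grip_width: 0.0854
```

```bash
python3 - <<'E'
from h import *
f=imaging.grab_frame("wrist"); cv2.imwrite("pics/w1.png",f["img"][:,:,::-1])
o=-f["R"].T@f["t"]; print(f["fx"],f["cx"],f["cy"],o,get_obs()["tcp_pos"])
def pf(X):
    c=f["R"]@np.array(X)+f["t"]; th=np.arctan2(np.hypot(c[0],c[1]),c[2]); a=np.arctan2(c[1],c[0]); return f["cx"]+f["fx"]*th*np.cos(a),f["cy"]+f["fx"]*th*np.sin(a)
print("pred c2",pf((.455,-.291,.088)))
E
```

```text
309.70691628693146 317.3332935738121 200.5611009472436 [ 0.45731106 -0.22066689  0.31185672] [ 0.45460387 -0.29648817  0.17042857]
pred c2 (np.float64(315.21890395131817), np.float64(200.6653318182663))
```

View pics/w1.png

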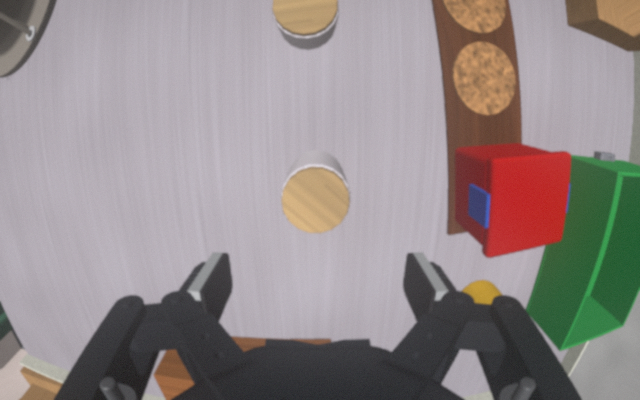

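The wrist view puts c2's lid at (316,200). I predicted (315,201), so the estimates are good to about 1 mm.

Emit:
send_rows(motion=[{"dp":[0,0.0055,0],"rot":[0,0,0],"grip":0.0854},{"dp":[0,0,0],"rot":[0,0,0],"grip":0.0854},{"dp":[0,0,-0.045],"rot":[0,0,0],"grip":0.0854},{"dp":[0,0,-0.045],"rot":[0,0,0],"grip":0.0854},{"dp":[0,0,-0.03],"rot":[0,0,0],"grip":0.0854},{"dp":[0,0,0],"rot":[0,0,0],"grip":0.0854},{"dp":[0,0,0],"rot":[0,0,0],"grip":0.0854}])

```text
clock: 3.0
tcp_pos: [0.4599, -0.2943, 0.0567]
orientation: [3.125, -0.025, 0.023]
contact_force: [-0.0, 0.9, 0.3]
grip_width: 0.085
```

Emit:
send_rows(motion=[{"dp":[-0.005,0.0033,-0.0137],"rot":[0.0166,0.015,0.016],"grip":0.0854},{"dp":[0,0,0],"rot":[0,0,0],"grip":0.0854},{"dp":[0,0,0],"rot":[0,0,0],"grip":0.0854}])

```text
clock: 3.38
tcp_pos: [0.4564, -0.2919, 0.045]
orientation: [3.14, 0.001, 0.005]
contact_force: [-0.1, 0.2, -0.1]
grip_width: 0.0855
```

Now close, then lift.

Emit:
send_rows(motion=[{"dp":[0,0,0],"rot":[0,0,0],"grip":0.04},{"dp":[0,0,0],"rot":[0,0,0],"grip":0.04},{"dp":[0,0,0],"rot":[0,0,0],"grip":0.04},{"dp":[0,0,0],"rot":[0,0,0],"grip":0.04},{"dp":[0,0,0],"rot":[0,0,0],"grip":0.04},{"dp":[0,0,0],"rot":[0,0,0],"grip":0.04}])

```text
clock: 4.12
tcp_pos: [0.4563, -0.2922, 0.0457]
orientation: [3.14, 0.001, 0.005]
contact_force: [-0.8, 1.0, -1.0]
grip_width: 0.0551
```

Emit:
send_rows(motion=[{"dp":[0,0,0.01],"rot":[0,0,0],"grip":0.04},{"dp":[0,0,0.03],"rot":[0,0,0],"grip":0.04},{"dp":[0,0,0.03],"rot":[0,0,0],"grip":0.04},{"dp":[0,0,0.03],"rot":[0,0,0],"grip":0.04},{"dp":[0,0,0],"rot":[0,0,0],"grip":0.04},{"dp":[0,0,0],"rot":[0,0,0],"grip":0.04}])

```text
clock: 4.88
tcp_pos: [0.455, -0.291, 0.1492]
orientation: [3.141, 0.002, 0.002]
contact_force: [0.0, -0.7, -2.4]
grip_width: 0.0547
```

Emit:
send_rows(motion=[{"dp":[0.02,0.022,0],"rot":[0,0,0],"grip":0.04},{"dp":[0.034,0.04,0],"rot":[0,0,0],"grip":0.04},{"dp":[0.034,0.04,0],"rot":[0,0,0],"grip":0.04},{"dp":[0.034,0.04,0],"rot":[0,0,0],"grip":0.04},{"dp":[0.028,0.034,0],"rot":[0,0,0],"grip":0.04},{"dp":[0.02,0.022,0],"rot":[0,0,0],"grip":0.04},{"dp":[0,0,0],"rot":[0,0,0],"grip":0.04},{"dp":[0,0,0],"rot":[0,0,0],"grip":0.04}])

```text
clock: 5.88
tcp_pos: [0.6215, -0.0862, 0.137]
orientation: [-3.138, 0.004, 0.027]
contact_force: [-1.0, 0.1, -2.2]
grip_width: 0.0548
```

Emit:
send_rows(motion=[{"dp":[0.0035,-0.0068,-0.02],"rot":[-0.003,-0.017,0.003],"grip":0.04},{"dp":[0,0,-0.03],"rot":[0,0,0],"grip":0.04},{"dp":[0,0,0],"rot":[0,0,0],"grip":0.04},{"dp":[0,0,0],"rot":[0,0,0],"grip":0.04}])

```text
clock: 6.38
tcp_pos: [0.6223, -0.0983, 0.0853]
orientation: [3.14, -0.008, -0.004]
contact_force: [0.1, 0.7, -2.1]
grip_width: 0.055
```

Emit:
send_rows(motion=[{"dp":[0.003,0.0055,-0.01],"rot":[0,-0.003,0.005],"grip":0.04},{"dp":[0,0,-0.01],"rot":[0,0,0],"grip":0.04},{"dp":[0,0,0],"rot":[0,0,0],"grip":0.04},{"dp":[0,0,0],"rot":[0,0,0],"grip":0.04}])

```text
clock: 6.88
tcp_pos: [0.6267, -0.0927, 0.0661]
orientation: [3.139, -0.0, 0.006]
contact_force: [0.5, 0.5, -1.8]
grip_width: 0.0549
```

Emit:
send_rows(motion=[{"dp":[-0.0015,0,-0.005],"rot":[0.002,0.004,0],"grip":0.04},{"dp":[0,0,-0.003],"rot":[0,0,0],"grip":0.04},{"dp":[0,0,-0.003],"rot":[0,0,0],"grip":0.04},{"dp":[0,0,0],"rot":[0,0,0],"grip":0.04},{"dp":[0,0,0],"rot":[0,0,0],"grip":0.04}])

```text
clock: 7.5
tcp_pos: [0.6258, -0.0927, 0.0558]
orientation: [3.141, -0.0, 0.002]
contact_force: [0.3, 0.6, -1.2]
grip_width: 0.0551
```

Emit:
send_rows(motion=[{"dp":[0,0,-0.001],"rot":[0,0,0],"grip":0.06},{"dp":[0,0,0],"rot":[0,0,0],"grip":0.0854},{"dp":[0,0,0],"rot":[0,0,0],"grip":0.0854},{"dp":[0,0,0],"rot":[0,0,0],"grip":0.0854},{"dp":[0,0,0],"rot":[0,0,0],"grip":0.0854},{"dp":[0,0,0.02],"rot":[0,0,0],"grip":0.0854},{"dp":[0,0,0.04],"rot":[0,0,0],"grip":0.0854},{"dp":[0,0,0.04],"rot":[0,0,0],"grip":0.0854},{"dp":[0,0,0.02],"rot":[0,0,0],"grip":0.0854},{"dp":[0,0,0],"rot":[0,0,0],"grip":0.0854}])

```text
clock: 8.75
tcp_pos: [0.6269, -0.0924, 0.1844]
orientation: [3.141, 0.0, 0.01]
contact_force: [0.7, -1.0, -0.5]
grip_width: 0.0858
```

Emit:
send_rows(motion=[{"dp":[-0.035,-0.008,0],"rot":[0,0.006,0],"grip":0.0854},{"dp":[-0.035,-0.008,0],"rot":[0,0,0],"grip":0.0854},{"dp":[-0.036,-0.008,0],"rot":[0,0,0],"grip":0.0854},{"dp":[-0.036,-0.009,0],"rot":[0,0,0],"grip":0.0854},{"dp":[-0.036,-0.009,0],"rot":[0,0,0],"grip":0.0854},{"dp":[0,0,0],"rot":[0,0,0],"grip":0.0854},{"dp":[0,0,0],"rot":[0,0,0],"grip":0.0854}])

```text
clock: 9.62
tcp_pos: [0.4413, -0.1343, 0.1819]
orientation: [-3.141, -0.001, 0.005]
contact_force: [0.5, 0.1, 1.0]
grip_width: 0.0855
```

```bash
python3 - <<'E'
from h import *
f=imaging.grab_frame("top"); cv2.imwrite("pics/t1.png",f["img"][:,:,::-1]); print(get_obs()["tcp_pos"])
E
```

```text
[ 0.44116034 -0.13431148  0.18179137]
```

View pics/t1.png

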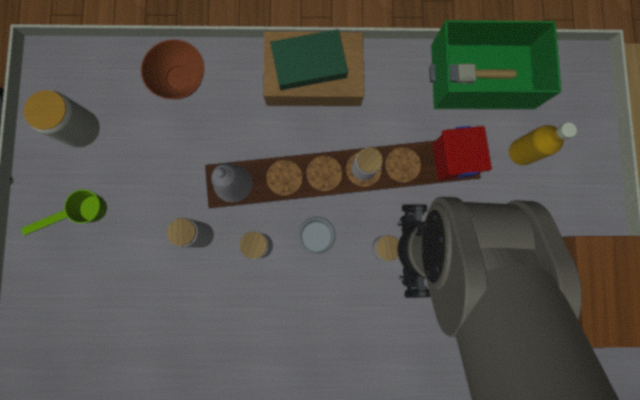

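c2 stands on the third mat, with its lid at (369,161).

Emit:
send_rows(motion=[{"dp":[0.0075,0,-0.02],"rot":[0,0,0],"grip":0.0854},{"dp":[0,0,-0.04],"rot":[0,0,0],"grip":0.0854},{"dp":[0,0,-0.04],"rot":[0,0,0],"grip":0.0854},{"dp":[0,0,0],"rot":[0,0,0],"grip":0.0854},{"dp":[0,0,0],"rot":[0,0,0],"grip":0.0854}])

```text
clock: 10.3
tcp_pos: [0.4555, -0.1322, 0.0807]
orientation: [-3.14, -0.008, -0.003]
contact_force: [-0.3, 0.1, -0.9]
grip_width: 0.0854
```

Emit:
send_rows(motion=[{"dp":[-0.007,-0.002,-0.02],"rot":[0,0,-0.004],"grip":0.0854},{"dp":[-0.002,0,-0.02],"rot":[0,0,0],"grip":0.0854},{"dp":[0,0,-0.012],"rot":[0,0,0],"grip":0.0854},{"dp":[0,0,0],"rot":[0,0,0],"grip":0.0854},{"dp":[0,0,0],"rot":[0,0,0],"grip":0.0854}])

```text
clock: 10.92
tcp_pos: [0.4533, -0.1353, 0.0342]
orientation: [3.14, 0.001, 0.023]
contact_force: [0.2, 0.8, -0.1]
grip_width: 0.0855
```

Emit:
send_rows(motion=[{"dp":[-0.0045,0.001,-0.012],"rot":[0,0.015,0],"grip":0.0854},{"dp":[0,0,0],"rot":[0,0,0],"grip":0.0854},{"dp":[0,0,0],"rot":[0,0,0],"grip":0.0854}])

```text
clock: 11.3
tcp_pos: [0.4493, -0.1343, 0.0224]
orientation: [3.14, 0.001, 0.0]
contact_force: [0.5, 0.3, -0.2]
grip_width: 0.0853
```

Emit:
send_rows(motion=[{"dp":[0,0,-0.002],"rot":[0,0,0],"grip":0.04},{"dp":[0,0,0],"rot":[0,0,0],"grip":0.04},{"dp":[0,0,0],"rot":[0,0,0],"grip":0.04},{"dp":[0,0,0],"rot":[0,0,0],"grip":0.04},{"dp":[0,0,0],"rot":[0,0,0],"grip":0.04},{"dp":[0,0,0],"rot":[0,0,0],"grip":0.04}])

```text
clock: 12.05
tcp_pos: [0.4491, -0.1344, 0.0205]
orientation: [3.14, 0.001, -0.0]
contact_force: [-0.3, 0.1, -0.2]
grip_width: 0.0553
```

Emit:
send_rows(motion=[{"dp":[0,0,0.01],"rot":[0,0,0],"grip":0.04},{"dp":[0,0,0.03],"rot":[0,0,0],"grip":0.04},{"dp":[0,0,0.045],"rot":[0,0,0],"grip":0.04},{"dp":[0,0,0.045],"rot":[0,0,0],"grip":0.04},{"dp":[0.01,-0.004,0.02],"rot":[0,0,0],"grip":0.04},{"dp":[0.034,-0.009,0],"rot":[0,0,0],"grip":0.04},{"dp":[0.034,-0.009,0],"rot":[0,0,0],"grip":0.04},{"dp":[0.034,-0.009,0],"rot":[0,0,0],"grip":0.04},{"dp":[0.034,-0.009,0],"rot":[0,0,0],"grip":0.04},{"dp":[0.025,-0.006,0],"rot":[0,0,0],"grip":0.04},{"dp":[0.015,-0.003,0],"rot":[0,0,0],"grip":0.04},{"dp":[0,0,0],"rot":[0,0,0],"grip":0.04},{"dp":[0,0,0],"rot":[0,0,0],"grip":0.04}])

```text
clock: 13.68
tcp_pos: [0.6351, -0.184, 0.1805]
orientation: [3.14, 0.002, -0.005]
contact_force: [0.2, 0.2, -1.2]
grip_width: 0.0548
```

Emit:
send_rows(motion=[{"dp":[0,0.003,-0.03],"rot":[0,-0.003,0],"grip":0.04},{"dp":[0,0,-0.04],"rot":[0,0,0],"grip":0.04},{"dp":[0,0,-0.03],"rot":[0,0,0],"grip":0.04},{"dp":[0,0,0],"rot":[0,0,0],"grip":0.04},{"dp":[0,0,0],"rot":[0,0,0],"grip":0.04}])

```text
clock: 14.3
tcp_pos: [0.6323, -0.1809, 0.0819]
orientation: [3.139, 0.002, 0.003]
contact_force: [0.6, -0.3, -0.7]
grip_width: 0.0549
```

Emit:
send_rows(motion=[{"dp":[0.003,0,-0.02],"rot":[0,0,0],"grip":0.04},{"dp":[0,0,-0.02],"rot":[0,0,0],"grip":0.04},{"dp":[0,0,0],"rot":[0,0,0],"grip":0.04},{"dp":[0,0,0],"rot":[0,0,0],"grip":0.04}])

```text
clock: 14.8
tcp_pos: [0.6368, -0.1813, 0.0416]
orientation: [3.138, 0.001, 0.008]
contact_force: [0.2, 0.4, -1.4]
grip_width: 0.055
```

Emit:
send_rows(motion=[{"dp":[-0.001,0,-0.005],"rot":[0.003,0.005,0],"grip":0.04},{"dp":[0,0,-0.003],"rot":[0,0,0],"grip":0.04},{"dp":[0,0,-0.003],"rot":[0,0,0],"grip":0.04},{"dp":[0,0,0],"rot":[0,0,0],"grip":0.04},{"dp":[0,0,0],"rot":[0,0,0],"grip":0.04}])

```text
clock: 15.42
tcp_pos: [0.6366, -0.1814, 0.031]
orientation: [3.141, 0.001, 0.002]
contact_force: [0.6, -0.6, -1.6]
grip_width: 0.0547
```

Emit:
send_rows(motion=[{"dp":[0,0,-0.0015],"rot":[0,0,0],"grip":0.06},{"dp":[0,0,0],"rot":[0,0,0],"grip":0.0854},{"dp":[0,0,0],"rot":[0,0,0],"grip":0.0854},{"dp":[0,0,0],"rot":[0,0,0],"grip":0.0854},{"dp":[0,0,0],"rot":[0,0,0],"grip":0.0854},{"dp":[0,0,0.02],"rot":[0,0,0],"grip":0.0854},{"dp":[0,0,0.05],"rot":[0,0,0],"grip":0.0854},{"dp":[0,0,0.05],"rot":[0,0,0],"grip":0.0854},{"dp":[0,0,0.05],"rot":[0,0,0],"grip":0.0854},{"dp":[-0.022,0.04,0],"rot":[0,0,0],"grip":0.0854},{"dp":[-0.023,0.04,0],"rot":[0,0,0],"grip":0.0854},{"dp":[-0.023,0.04,0],"rot":[0,0,0],"grip":0.0854},{"dp":[-0.023,0.04,0],"rot":[0,0,0],"grip":0.0854},{"dp":[-0.023,0.04,0],"rot":[0,0,0],"grip":0.0854},{"dp":[-0.023,0.04,0],"rot":[0,0,0],"grip":0.0854},{"dp":[-0.023,0.04,0],"rot":[0,0,0],"grip":0.0854},{"dp":[-0.022,0.038,0],"rot":[0,0,0],"grip":0.0854},{"dp":[0,0,0],"rot":[0,0,0],"grip":0.0854},{"dp":[0,0,0],"rot":[0,0,0],"grip":0.0854}])

```text
clock: 17.8
tcp_pos: [0.4516, 0.1462, 0.2268]
orientation: [3.138, 0.003, 0.046]
contact_force: [0.0, -0.3, 0.2]
grip_width: 0.0853
```

Emit:
send_rows(motion=[{"dp":[0.002,-0.009,-0.02],"rot":[0.003,0.029,-0.002],"grip":0.0854},{"dp":[0,0,-0.04],"rot":[0,0,0],"grip":0.0854},{"dp":[0,0,-0.03],"rot":[0,0,0],"grip":0.0854},{"dp":[0,0,0],"rot":[0,0,0],"grip":0.0854},{"dp":[0,0,0],"rot":[0,0,0],"grip":0.0854}])

```text
clock: 18.42
tcp_pos: [0.4565, 0.1291, 0.1321]
orientation: [3.139, -0.019, -0.007]
contact_force: [0.7, 0.7, 0.0]
grip_width: 0.0852
```

Emit:
send_rows(motion=[{"dp":[-0.003,0.008,0],"rot":[0.002,-0.004,0.012],"grip":0.0854},{"dp":[0,0,0],"rot":[0,0,0],"grip":0.0854},{"dp":[0,0,-0.025],"rot":[0,0,0],"grip":0.0854},{"dp":[0,0,-0.025],"rot":[0,0,0],"grip":0.0854},{"dp":[0,0,0],"rot":[0,0,0],"grip":0.0854},{"dp":[0,0,0],"rot":[0,0,0],"grip":0.0854}])

```text
clock: 19.18
tcp_pos: [0.4572, 0.1392, 0.0864]
orientation: [-3.139, -0.002, -0.015]
contact_force: [0.8, -0.9, 0.1]
grip_width: 0.0855
```

Emit:
send_rows(motion=[{"dp":[-0.003,-0.002,-0.018],"rot":[-0.003,0.0096,0],"grip":0.0854},{"dp":[0,0,0],"rot":[0,0,0],"grip":0.0854},{"dp":[0,0,0],"rot":[0,0,0],"grip":0.0854}])

```text
clock: 19.55
tcp_pos: [0.4551, 0.1374, 0.0688]
orientation: [3.141, 0.002, 0.003]
contact_force: [0.2, 0.6, -0.0]
grip_width: 0.0853
```

Emit:
send_rows(motion=[{"dp":[0,0,0],"rot":[0,0,0],"grip":0.04},{"dp":[0,0,0],"rot":[0,0,0],"grip":0.04},{"dp":[0,0,0],"rot":[0,0,0],"grip":0.04},{"dp":[0,0,0],"rot":[0,0,0],"grip":0.04},{"dp":[0,0,0],"rot":[0,0,0],"grip":0.04},{"dp":[0,0,0],"rot":[0,0,0],"grip":0.04}])

```text
clock: 20.3
tcp_pos: [0.4551, 0.1375, 0.0694]
orientation: [3.141, 0.002, 0.004]
contact_force: [0.2, -0.3, -0.3]
grip_width: 0.055
```

Emit:
send_rows(motion=[{"dp":[0,0,0.01],"rot":[0,0,0],"grip":0.04},{"dp":[0,0,0.03],"rot":[0,0,0],"grip":0.04},{"dp":[0,0,0.045],"rot":[0,0,0],"grip":0.04},{"dp":[0,0,0.045],"rot":[0,0,0],"grip":0.04},{"dp":[0,0,0.02],"rot":[0,0,0],"grip":0.04},{"dp":[0.016,-0.014,0],"rot":[0,0,0],"grip":0.04},{"dp":[0.032,-0.028,0],"rot":[0,0,0],"grip":0.04},{"dp":[0.032,-0.028,0],"rot":[0,0,0],"grip":0.04},{"dp":[0.032,-0.028,0],"rot":[0,0,0],"grip":0.04},{"dp":[0.032,-0.028,0],"rot":[0,0,0],"grip":0.04},{"dp":[0.016,-0.014,0],"rot":[0,0,0],"grip":0.04},{"dp":[0,0,0],"rot":[0,0,0],"grip":0.04},{"dp":[0,0,0],"rot":[0,0,0],"grip":0.04}])

```text
clock: 21.92
tcp_pos: [0.6161, -0.0163, 0.2183]
orientation: [3.137, -0.001, -0.015]
contact_force: [-0.4, 0.1, -2.5]
grip_width: 0.0549
```

Emit:
send_rows(motion=[{"dp":[0,0.013,0],"rot":[0.004,-0.01,0],"grip":0.04},{"dp":[0,0,0],"rot":[0,0,0],"grip":0.04},{"dp":[0,0,-0.03],"rot":[0,0,0],"grip":0.04},{"dp":[0,0,-0.03],"rot":[0,0,0],"grip":0.04},{"dp":[0,0,-0.03],"rot":[0,0,0],"grip":0.04},{"dp":[0,0,0],"rot":[0,0,0],"grip":0.04},{"dp":[0,0,0],"rot":[0,0,0],"grip":0.04}])

```text
clock: 22.8
tcp_pos: [0.615, 0.0034, 0.1296]
orientation: [-3.142, -0.014, -0.008]
contact_force: [-0.7, 0.1, -2.2]
grip_width: 0.0548
```

Emit:
send_rows(motion=[{"dp":[0,-0.006,-0.02],"rot":[0,0.005,-0.009],"grip":0.04},{"dp":[0,0,-0.015],"rot":[0,0,0],"grip":0.04},{"dp":[0,0,0],"rot":[0,0,0],"grip":0.04},{"dp":[0,0,0],"rot":[0,0,0],"grip":0.04}])

```text
clock: 23.3
tcp_pos: [0.6164, -0.0031, 0.0945]
orientation: [3.141, -0.002, 0.006]
contact_force: [-0.6, -0.4, -3.2]
grip_width: 0.0551
```

Emit:
send_rows(motion=[{"dp":[-0.0015,0,-0.008],"rot":[0,0.004,0],"grip":0.04},{"dp":[0,0,-0.004],"rot":[0,0,0],"grip":0.04},{"dp":[0,0,-0.003],"rot":[0,0,0],"grip":0.04},{"dp":[0,0,0],"rot":[0,0,0],"grip":0.04},{"dp":[0,0,0],"rot":[0,0,0],"grip":0.04}])

```text
clock: 23.92
tcp_pos: [0.6155, -0.0028, 0.0795]
orientation: [3.142, -0.002, 0.002]
contact_force: [-0.7, 0.3, -1.6]
grip_width: 0.0551
```

Emit:
send_rows(motion=[{"dp":[0,0,-0.001],"rot":[0,0,0],"grip":0.06},{"dp":[0,0,0],"rot":[0,0,0],"grip":0.0854},{"dp":[0,0,0],"rot":[0,0,0],"grip":0.0854},{"dp":[0,0,0],"rot":[0,0,0],"grip":0.0854},{"dp":[0,0,0],"rot":[0,0,0],"grip":0.0854},{"dp":[0,0,0.02],"rot":[0,0,0],"grip":0.0854},{"dp":[0,0,0.05],"rot":[0,0,0],"grip":0.0854},{"dp":[0,0,0.05],"rot":[0,0,0],"grip":0.0854},{"dp":[0,0,0.04],"rot":[0,0,0],"grip":0.0854},{"dp":[-0.02,0.038,0],"rot":[0,0,0],"grip":0.0854},{"dp":[-0.02,0.038,0],"rot":[0,0,0],"grip":0.0854},{"dp":[-0.02,0.038,0],"rot":[0,0,0],"grip":0.0854},{"dp":[-0.02,0.038,0],"rot":[0,0,0],"grip":0.0854},{"dp":[-0.02,0.038,0],"rot":[0,0,0],"grip":0.0854},{"dp":[-0.02,0.038,0],"rot":[0,0,0],"grip":0.0854},{"dp":[-0.016,0.03,0],"rot":[0,0,0],"grip":0.0854},{"dp":[0,0,0],"rot":[0,0,0],"grip":0.0854},{"dp":[0,0,0],"rot":[0,0,0],"grip":0.0854}])

```text
clock: 26.18
tcp_pos: [0.4765, 0.264, 0.2642]
orientation: [-3.137, 0.001, -0.037]
contact_force: [0.1, 0.4, -0.4]
grip_width: 0.0853
```

Emit:
send_rows(motion=[{"dp":[0.001,0.003,-0.02],"rot":[-0.004,0.024,0],"grip":0.0854},{"dp":[0,0,-0.04],"rot":[0,0,0],"grip":0.0854},{"dp":[0,0,-0.03],"rot":[0,0,0],"grip":0.0854},{"dp":[0,0,0],"rot":[0,0,0],"grip":0.0854},{"dp":[0,0,0],"rot":[0,0,0],"grip":0.0854}])

```text
clock: 26.8
tcp_pos: [0.4806, 0.262, 0.1696]
orientation: [3.139, -0.016, -0.006]
contact_force: [0.4, -0.7, -0.6]
grip_width: 0.0853
```

```bash
python3 - <<'E'
from h import *
f=imaging.grab_frame("wrist")
def pf(X):
    c=f["R"]@np.array(X)+f["t"]; th=np.arctan2(np.hypot(c[0],c[1]),c[2]); a=np.arctan2(c[1],c[0]); return np.round([f["cx"]+f["fx"]*th*np.cos(a),f["cy"]+f["fx"]*th*np.sin(a)],1)
p=pf((.479,.268,.136)); print("pred",p,"x+10mm",pf((.489,.268,.136))); print(blob(f,*p,r=75))
E
```

```text
pred [312.3 224.1] x+10mm [328.8 224. ]
((313.0864562988281, 218.46585083007812), (80.1522216796875, 83.2553939819336), 94.3254623413086)
```

Emit:
send_rows(motion=[{"dp":[-0.003,0.008,0],"rot":[0.002,-0.004,0.01],"grip":0.0854},{"dp":[0,0,0],"rot":[0,0,0],"grip":0.0854},{"dp":[0,0,-0.03],"rot":[0,0,0],"grip":0.0854},{"dp":[0,0,-0.025],"rot":[0,0,0],"grip":0.0854},{"dp":[0,0,0],"rot":[0,0,0],"grip":0.0854},{"dp":[0,0,0],"rot":[0,0,0],"grip":0.0854}])

```text
clock: 27.6
tcp_pos: [0.4802, 0.2732, 0.1191]
orientation: [-3.137, -0.002, -0.014]
contact_force: [-0.5, 0.5, 0.3]
grip_width: 0.0855
```

Emit:
send_rows(motion=[{"dp":[-0.002,-0.003,-0.027],"rot":[-0.004,0.009,-0.001],"grip":0.0854},{"dp":[0,0,0],"rot":[0,0,0],"grip":0.0854},{"dp":[0,0,0],"rot":[0,0,0],"grip":0.0854}])

```text
clock: 27.98
tcp_pos: [0.4806, 0.272, 0.096]
orientation: [-3.138, -0.0, -0.009]
contact_force: [-1.4, -0.1, 0.3]
grip_width: 0.0855
```

Emit:
send_rows(motion=[{"dp":[0,0,0],"rot":[0,0,0],"grip":0.04},{"dp":[0,0,0],"rot":[0,0,0],"grip":0.04},{"dp":[0,0,0],"rot":[0,0,0],"grip":0.04},{"dp":[0,0,0],"rot":[0,0,0],"grip":0.04},{"dp":[0,0,0],"rot":[0,0,0],"grip":0.04},{"dp":[0,0,0],"rot":[0,0,0],"grip":0.04}])

```text
clock: 28.72
tcp_pos: [0.4813, 0.2728, 0.0982]
orientation: [-3.137, -0.0, -0.013]
contact_force: [-0.5, 0.0, -1.4]
grip_width: 0.055
```

Emit:
send_rows(motion=[{"dp":[0,0,0.01],"rot":[-0.004,0.008,0],"grip":0.04},{"dp":[0,0,0.03],"rot":[0,0,0],"grip":0.04},{"dp":[0,0,0.045],"rot":[0,0,0],"grip":0.04},{"dp":[0,0,0.045],"rot":[0,0,0],"grip":0.04},{"dp":[0,0,0.03],"rot":[0,0,0],"grip":0.04},{"dp":[0,0,0],"rot":[0,0,0],"grip":0.04},{"dp":[0,0,0],"rot":[0,0,0],"grip":0.04}])

```text
clock: 29.6
tcp_pos: [0.4793, 0.2716, 0.264]
orientation: [3.141, 0.002, -0.007]
contact_force: [0.4, 0.1, -1.9]
grip_width: 0.055
```

Emit:
send_rows(motion=[{"dp":[0.012,-0.018,0],"rot":[0,0,0],"grip":0.04},{"dp":[0.023,-0.033,0],"rot":[0,0,0],"grip":0.04},{"dp":[0.023,-0.033,0],"rot":[0,0,0],"grip":0.04},{"dp":[0.023,-0.033,0],"rot":[0,0,0],"grip":0.04},{"dp":[0.023,-0.033,0],"rot":[0,0,0],"grip":0.04},{"dp":[0.017,-0.022,0],"rot":[0,0,0],"grip":0.04},{"dp":[0.004,-0.006,0],"rot":[0,0,0],"grip":0.04},{"dp":[0,0,0],"rot":[0,0,0],"grip":0.04},{"dp":[0,0,0],"rot":[0,0,0],"grip":0.04}])

```text
clock: 30.72
tcp_pos: [0.5989, 0.0886, 0.2499]
orientation: [3.137, 0.013, -0.044]
contact_force: [-0.8, 1.2, -2.6]
grip_width: 0.0548
```

Emit:
send_rows(motion=[{"dp":[0.006,0,0],"rot":[0.004,-0.028,-0.008],"grip":0.04},{"dp":[0,0,0],"rot":[0,0,0],"grip":0.04},{"dp":[0,0,-0.025],"rot":[0,0,0],"grip":0.04},{"dp":[0,0,-0.03],"rot":[0,0,0],"grip":0.04},{"dp":[0,0,-0.025],"rot":[0,0,0],"grip":0.04},{"dp":[0,0,0],"rot":[0,0,0],"grip":0.04},{"dp":[0,0,0],"rot":[0,0,0],"grip":0.04}])

```text
clock: 31.6
tcp_pos: [0.6048, 0.0937, 0.1714]
orientation: [-3.14, -0.01, -0.011]
contact_force: [0.2, 0.5, -2.5]
grip_width: 0.055
```

Emit:
send_rows(motion=[{"dp":[0,-0.006,-0.02],"rot":[-0.001,0.006,-0.006],"grip":0.04},{"dp":[0,0,-0.02],"rot":[0,0,0],"grip":0.04},{"dp":[0,0,0],"rot":[0,0,0],"grip":0.04},{"dp":[0,0,0],"rot":[0,0,0],"grip":0.04}])

```text
clock: 32.1
tcp_pos: [0.6058, 0.0873, 0.1303]
orientation: [-3.141, 0.001, -0.005]
contact_force: [-0.2, -0.4, -2.4]
grip_width: 0.055
```

Emit:
send_rows(motion=[{"dp":[0,0,-0.01],"rot":[0,0.003,0],"grip":0.04},{"dp":[0,0,-0.005],"rot":[0,0,0],"grip":0.04},{"dp":[0,0,-0.003],"rot":[0,0,0],"grip":0.04},{"dp":[0,0,0],"rot":[0,0,0],"grip":0.04},{"dp":[0,0,0],"rot":[0,0,0],"grip":0.04}])

```text
clock: 32.72
tcp_pos: [0.6064, 0.0877, 0.1119]
orientation: [-3.14, 0.0, -0.002]
contact_force: [0.4, -0.3, -2.3]
grip_width: 0.0548
```

```bash
python3 - <<'E'
from h import *
f=imaging.grab_frame("scene"); cv2.imwrite("pics/s2.png",cv2.resize(f["img"][120:320,180:500,::-1],None,fx=2.4,fy=2.4))
E
```

```text
(no output)
```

View pics/s2.png

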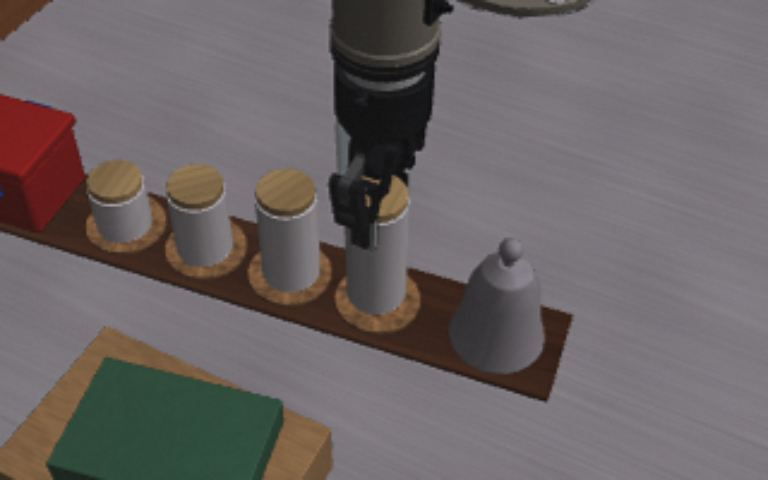

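The picture shows three canisters standing on their mats. The tallest is just above the mat next to the bell, with its base at (377,300) in the crop, and it looks vertical. I'll lower the last few millimetres.

Emit:
send_rows(motion=[{"dp":[0,0,-0.002],"rot":[0,0,0],"grip":0.04},{"dp":[0,0,-0.002],"rot":[0,0,0],"grip":0.04},{"dp":[0,0,0],"rot":[0,0,0],"grip":0.04},{"dp":[0,0,0],"rot":[0,0,0],"grip":0.04}])

```text
clock: 33.28
tcp_pos: [0.6067, 0.0877, 0.1084]
orientation: [-3.14, 0.001, -0.004]
contact_force: [-0.3, -0.2, -1.5]
grip_width: 0.0552
```

Emit:
send_rows(motion=[{"dp":[0,0,-0.001],"rot":[0,0,0],"grip":0.06},{"dp":[0,0,0],"rot":[0,0,0],"grip":0.0854},{"dp":[0,0,0],"rot":[0,0,0],"grip":0.0854},{"dp":[0,0,0],"rot":[0,0,0],"grip":0.0854},{"dp":[0,0,0],"rot":[0,0,0],"grip":0.0854},{"dp":[0,0,0.02],"rot":[0,0,0],"grip":0.0854},{"dp":[0,0,0.04],"rot":[0,0,0],"grip":0.0854},{"dp":[0,0,0.05],"rot":[0,0,0],"grip":0.0854},{"dp":[0,0,0.04],"rot":[0,0,0],"grip":0.0854},{"dp":[-0.02,0.03,0],"rot":[0,0,0],"grip":0.0854},{"dp":[-0.03,0.04,0],"rot":[0,0,0],"grip":0.0854},{"dp":[-0.03,0.04,0],"rot":[0,0,0],"grip":0.0854},{"dp":[-0.03,0.04,0],"rot":[0,0,0],"grip":0.0854},{"dp":[-0.02,0.04,0],"rot":[0,0,0],"grip":0.0854},{"dp":[0,0.04,0],"rot":[0,0,0],"grip":0.0854},{"dp":[0,0,0],"rot":[0,0,0],"grip":0.0854},{"dp":[0,0,0],"rot":[0,0,0],"grip":0.0854}])

```text
clock: 35.4
tcp_pos: [0.4732, 0.3257, 0.2813]
orientation: [-3.133, 0.001, -0.034]
contact_force: [0.3, 0.1, 0.0]
grip_width: 0.0855
```

```bash
python3 - <<'E'
from h import *
f=imaging.grab_frame("top"); cv2.imwrite("pics/t3.png",f["img"][:,:,::-1])
T={"c4":(.6055,.0855,.146),"c3":(.615,-.003,.122),"c2":(.625,-.093,.098),"c1":(.6355,-.181,.074)}
g=imaging.grab_frame("scene"); cv2.imwrite("pics/s3.png",g["img"][:,:,::-1])
hsv=cv2.cvtColor(f["img"],cv2.COLOR_RGB2HSV)
for k,X in T.items():
    u,v=proj(f,X); print(k,np.round([u,v],1), X, [ray(w,*blob(w,*proj(w,X),r=q)[0],X[2])[:2] for w,q in((f,16),(g,15))])
E
```

```text
c4 [278.4 163.2] (0.6055, 0.0855, 0.146) [array([0.6012, 0.0835]), array([0.6071, 0.0861])]
c3 [324.8 161.3] (0.615, -0.003, 0.122) [array([ 0.6125, -0.0021]), array([0.6181, 0.0011])]
c2 [368.7 159.3] (0.625, -0.093, 0.098) [array([ 0.6249, -0.0914]), array([ 0.6295, -0.0897])]
c1 [408.7 157.1] (0.6355, -0.181, 0.074) [array([ 0.6351, -0.1798]), array([ 0.6406, -0.1781])]
```

View pics/t3.png

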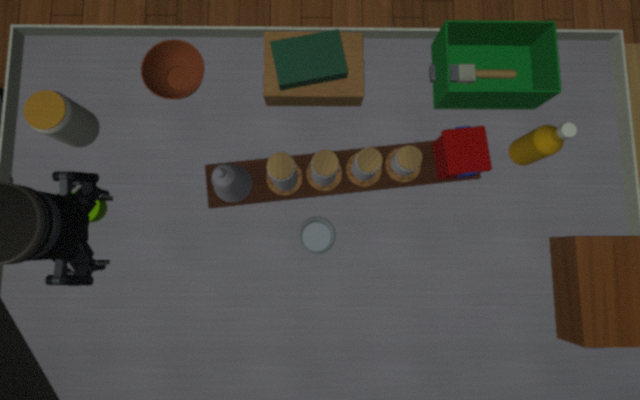

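View pics/s3.png

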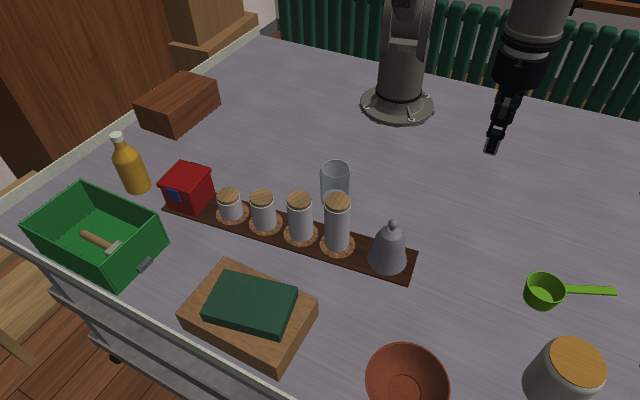

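Both views show four canisters upright and centred on their mats in the right order. The bell and jar haven't moved, and the arm is clear.

```bash
python3 -c "
from bench import hand_in; print(hand_in())"
```

```text
the job is handed in; nothing more can be done
None
```

I placed the four canisters on the cork mats one at a time. From the scoop holder outwards they stand 136, 112, 88 and 64 mm high. I let go of all of them, moved the arm clear and handed the job in at about 35.5 s. No verdict was reported.

**Placement:** in the final top view the lid centres were within about 5 mm of the mat centres, against the 14 mm allowed. The scene view agreed to within 6 mm.
**Weakest reading:** the tallest canister showed the largest offset in the top view, about 5 mm. Cork around its lid may have skewed that measurement.
**Upright and undisturbed:** I judged by eye, from the last top and scene pictures, that the canisters were upright and that the scoop holder and glass jar had not moved. I did not measure either.
**Contact:** the force readings stayed at about 3 N or less throughout, and no check failed.

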